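# Vent the vacuum specimen pot and take off its lid

## Task

The little vacuum specimen pot on the desk is still pumped down. Back the knurled lock nut on its vent valve off as far as it goes, press the freed pin down gently and keep it down until the gauge needle has swung right over to the air end, then lift the lid off by its knob and set it down gently, knob up, in the middle of the round steel dish next to the pot. Leave the other things on the desk where they are.

Things in the scene. Friction and masses are not known exactly. Their poses are not given: they have to be found in the camera images.
- nut_middle (a point): Middle of the lock nut, on its upright axis: a knurled brass ring 18 mm across, 14 mm tall, 111 mm above the desk when screwed down. The valve body under it is 14 mm across for 19 mm, then 19 mm. The threaded pin it runs on stands 12 mm out of its top. Nothing else within 75 mm of the axis is higher than 85 mm.
- lock_nut (a joint): Turn of the lock nut (rad): 0 screwed down on its seat, grows anticlockwise seen from above, stops at 3.2, fully backed off. It climbs 1.25 mm per rad along the pin and turns at 0.05 N m. While it is down the pin cannot be pushed in. If kept from climbing while it is turned, it draws the pin down instead.
- pin_tip: Tip of the vent pin, round, steel, 9 mm across; origin at its top face, 130 mm above the desk, on the nut's axis. It stands 12 mm above the nut, 8 mm once the nut is backed off. A push of more than 40 N bends it.
- vent_pin (a joint): How far the pin is pushed down (m): 0 up, at most 0.004, where the backed-off nut meets its seat hard. Sprung: 3 N at first, 4.6 N at 0.004, plus about 3 N beyond 0.0022, where the valve starts to open. Air flows in only while it is down more than about 0.0025. It comes up by itself.
- gauge_needle (a joint): Needle of the white-faced dial gauge (50 mm across, tilted back, in front of the valve's block), in rad: 0 vacuum (lower left of the scale), 3.6 air (lower right). It turns clockwise over the top while air flows in, in about 2 s in all, and stays where it is when the pin is let go.
- lid_knob (a point): Middle of the lid's black knurled knob, 25 mm across, 18 mm tall, on a neck 18 mm across and 8 mm tall; 47 mm above the lid's underside (89 mm above the desk on the pot), 17 mm above the upper face of its cover; z is the lid's axis. The vacuum holds the lid fast; once the gauge shows air it lifts straight off, and 25 mm up it is clear of the rim.
- lid: The lid, aluminium, 0.18 to 0.35 kg; origin at the centre of its underside, z up. Cover 92 mm across, 8 mm thick; below it a spigot (neck, then disc 56 mm across; 22 mm deep in all) that sits in the pot with 2 mm play.
- pot: The vacuum specimen pot, fixed: base plate 125 x 235 x 8 mm, round chamber 100 mm across, rim 64 mm above the desk. Origin at the plate's underside; in its frame the lid's axis is at y = -50 mm, the valve's at y = +60 mm, on a square block with the gauge in front (-x). A pipe clamp between the two reaches 74 mm above the desk.
- dish_floor (a point): Centre of the floor of the round steel parts dish beside the pot (a like one at the far left of the desk is not meant): 117 mm across the rim, 22 mm high, flat floor 80 mm across, 2 mm above the desk; loose, 0.14 kg. The lid stands in it on its spigot, its cover just above the dish's rim.
- ring_case: Bystander: closed plastic case, 90 x 118 x 43 mm; it and the dish stand on either side of the pot, either way round. Origin at its underside.
- torch: Bystander: black pocket torch, 96 mm long, 27 mm thick, lying on the desk.
- tweezers: Bystander: fine steel tweezers, 113 mm long, lying on the desk.
- grease_tube: Bystander: tube of vacuum grease, 130 x 43 x 31 mm, lying on the desk.
Mind the look-alikes: they are no part of the job. There is more than one size of the part that bears dish_floor; the job needs the larger.

How it is judged (in metres and radians):
On the way, in this order (a step that is already met when the one before it is completed fails the run):
1. the lock nut is backed off (value of joint lock_nut above 2.5 rad), for 0.2 s.
2. the pot is vented: the needle stands at the air end (value of joint gauge_needle above 3.3 rad), for 0.2 s.
At the end, for the whole second after the job is handed in: The lid rests flat and still in the dish (upright within 6 degrees, within 20 mm of the dish's middle, on its floor), the gauge needle is at the air end (over 3.3 rad), the pin is up again and the lock nut still backed off (over 2.3 rad) (horizontal distance between lid_knob and dish_floor below 0.02 m and height (world z) of lid_knob below 0.056 m and angle between lid_knob's own z axis and vertical below 0.1 rad and linear speed of lid below 0.02 m/s and value of joint gauge_needle above 3.3 rad and value of joint vent_pin below 0.001 m and value of joint lock_nut above 2.3 rad); the robot touches nothing.
It fails at once if the pin is pressed with more than 40 N (contact force between anything else and pin_tip above 40 N).
It fails at once if the lid is dropped into the dish (faster than 0.5 m/s close above it) (horizontal distance between lid_knob and dish_floor below 0.05 m and height (world z) of lid_knob below 0.1 m and linear speed of lid above 0.5 m/s).
It fails at once if a bystander (case, torch, tweezers or grease tube) is moved more than 3 cm (distance of any of ring_case, torch, tweezers, grease_tube from where it was at the start of the episode above 0.03 m).
It also fails if it takes over 72 s, if anything falls off the work surface, if the arm or the gripper's body presses on something with over 40 N, if the wrist force passes 120 N, or if a joint passes its speed limit or range.

## Robot

A 6-joint arm with a two-finger parallel gripper is mounted at the origin on a cart in front of the work surface, level with it; the furniture and walls round the work are solid. World frame = base frame: x ahead of the robot, y to its left, z up, the work surface at z = 0. Lengths are in mm, angles in rad, forces in N, time in s.
With the tool pointing down it reaches from about 300 to 775 mm from the base axis. Payload 14.6 kg.
Tool frame: the origin (TCP) lies at the very end of the fingers, on their centre line; the grasp point (between the pads) lies 19 mm behind it; z points along the fingers, y is the line along which they close (so a half turn about z gives the same grasp; the last joint's range is limited). The gripper opens to 94 mm and grips with 3 to 60 N. Pads are 16 mm wide; open, the fingers measure 119 mm over their backs; the gripper's body (75 mm by 177 mm) begins 78 mm behind the grasp point.
Start: joints at [-1.373, 0.3, 1.521, -0, 1.321, -0.067], TCP at [143.937, -530.821, 205.446] pointing down, gripper open.
Joint ranges: [-3.03, 3.03], [-0.79, 2.21], [0.23, 2.52], [-1.04, 4.18], [0, 3.07], [-2.55, 2.55]. Speed limits (rad/s): [2.22, 2.22, 2.57, 3.14, 3.14, 3.14].

## Interface

Orientations are given as [roll, pitch, yaw] about the fixed x, y, z axes, in that order (R = Rz(yaw) Ry(pitch) Rx(roll)).
In Python, from cell import manip gives the robot as it stands.
- The arm moves only by the tool servo_tool, never from a script. Its argument "motion" is a list that holds one entry, the list of rows, each a list of 7 numbers: the shift along the world's x, y, z as a fraction of full scale, then the turn, a rotation vector about the world's x, y, z as a fraction of full scale, then the closure, from 0 (fully open) to 1 (shut). In form: [[[x, y, z, rx, ry, rz, gripper], ...]]. A call has 1 to 10 rows; each row is the pose to reach, as a shift and turn from the pose commanded when the call began, turning the shorter way round; what a row does not reach only later rows make up. Full scale, the value 1, is 0.5 m for a shift and pi rad for a turn. A row lasts 1/10 s, in which the tool goes at most 50 mm and 8.59 degrees, less where a joint would pass 70% of its speed; a pose out of reach is approached as far as the arm can. A call with a number of a shift or a turn outside -1 to 1 is refused whole. A call with a gripper value outside its range is refused whole. The fingers move at their own pace and stop on an object; "newtons" is the grip in N (left out, the last holds). Time passes only in rows, so rows that repeat a pose let the fingers close. It gives the time, the measured TCP pose, the force, the opening and the grip force at its end, in the units of the state.
- manip.read_state(): the state, without advancing time (a new reading comes with each control period).
- manip.camera(name): name is "side" or "top"; returns a dict with "frame" (384x512x3 uint8, red, green, blue), "range_z" (384x512 float32, mm along the optical axis (not along the pixel's ray), 0 where there is no reading), "vfov" (degrees; the focal length in pixels is half the picture's height over the tangent of half this angle, whatever the lens; pixels are square), "cx", "cy" (the principal point, pixels), "k1" (the pictures are not rectified: a ray, as slopes to the right and down, at radius r is drawn at 1 + k1 r^2 times it, then the intrinsics apply), "cam_to_world" (4x4, takes a point from camera to world coordinates). Camera axes: x right, y down, z forward; pixel columns grow to the right and rows downward; lengths in mm; the calibration is good to about 2 mm. A picture is of the moment at which its call begins.
- manip.sign_off(): hands the job in; it is judged then, once.
The state is a dict: "clock": time; "joints": joint angles; "qd": joint speeds; "effort": joint torques, N m; "eef_pos": TCP position; "eef_rot": TCP orientation; "wrist_force": force on the tool from outside, world axes, zero at the start; "moment": the same for the moment, N m; "finger_gap": finger opening in mm; "finger_force": force on a finger pad.
Only numpy, scipy, OpenCV 4.12 (cv2) and the standard library are available. Lean on these libraries where they do the work, as an engineer would, in place of code of your own. Each camera call takes 0.05 s, during which the arm holds its last target. There are 200 camera calls.

## Working session

There is one attempt and no reset: what is moved stays moved. The work goes in short steps, Python scripts to look and compute and a tool call to move; the robot and the scene stay as the last step left them, time stands still between calls to the robot, and variables do not carry over. Pictures are saved under pics/ and viewed, at most 10 in all, crops included, and the job is handed in when it is done.

Besides the shell and the picture viewer there is one more tool, called after "Emit:" by a JSON object that holds its "name" and its "arguments", one argument or row to a line. servo_tool: Moves the arm, as the interface text tells. Its arguments: {"type":"object","properties":{"motion":{"type":"array"},"newtons":{"type":"number"}},"required":["motion"]}

```bash
mkdir -p pics
cat > h.py <<'E'
import numpy as np,cv2
from cell import manip
def cam(n):
    c=manip.camera(n); f=192/np.tan(np.radians(c["vfov"])/2)
    c["f"]=f; c["T"]=np.array(c["cam_to_world"]); return c
def ray(c,u,v):
    K=np.array([[c["f"],0,c["cx"]],[0,c["f"],c["cy"]],[0,0,1.]])
    p=cv2.undistortPoints(np.array([[[u,v]]],float),K,np.array([c["k1"],0,0,0.]))[0,0]
    return c["T"][:3,3],c["T"][:3,:3]@np.array([p[0],p[1],1.])
def onz(c,u,v,z):
    o,d=ray(c,u,v); return o+d*(z-o[2])/d[2]
def cloud(c):
    K=np.array([[c["f"],0,c["cx"]],[0,c["f"],c["cy"]],[0,0,1.]])
    h,w=c["range_z"].shape
    g=np.stack(np.meshgrid(np.arange(w),np.arange(h)),-1).reshape(-1,1,2).astype(float)
    p=cv2.undistortPoints(g,K,np.array([c["k1"],0,0,0.])).reshape(h,w,2)
    z=c["range_z"].astype(float)
    P=np.dstack([p*z[...,None],z])@c["T"][:3,:3].T+c["T"][:3,3]
    P[z==0]=np.nan; return P
def save(n,im,s=1.5): cv2.imwrite("pics/"+n,cv2.resize(im,None,fx=s,fy=s)[...,::-1])
E
python3 - <<'E'
from h import *
for n in("side","top"):
    c=cam(n); save(n+"0.png",c["frame"]); np.save(n+"0.npy",c,allow_pickle=True)
    print(n,c["f"],c["cx"],c["cy"],c["k1"],c["T"].round(2).tolist(),(c["range_z"]==0).mean())
s=manip.read_state(); print(s["eef_pos"],s["eef_rot"],s["clock"],s["finger_gap"])
E
```

```text
side 347.3669990225864 254.10562773088796 189.27467978125645 -0.05685011720276175 [[-0.99, -0.09, 0.13, 410.59], [-0.16, 0.64, -0.75, 791.73], [-0.01, -0.76, -0.64, 710.22], [0.0, 0.0, 0.0, 1.0]] 0.00384521484375
top 457.042609021889 261.49942154562365 195.0213203550947 -0.11981592486432427 [[-0.01, -0.99, 0.12, 351.57], [-1.0, 0.01, -0.01, 91.06], [0.01, -0.12, -0.99, 1544.57], [0.0, 0.0, 0.0, 1.0]] 0.0038350423177083335
[ 143.88704834 -530.59696392  204.94415957] [-3.14054924e+00 -8.66846142e-05  2.64752640e-01] 0.1 93.88768290018707
```

View pics/side0.png

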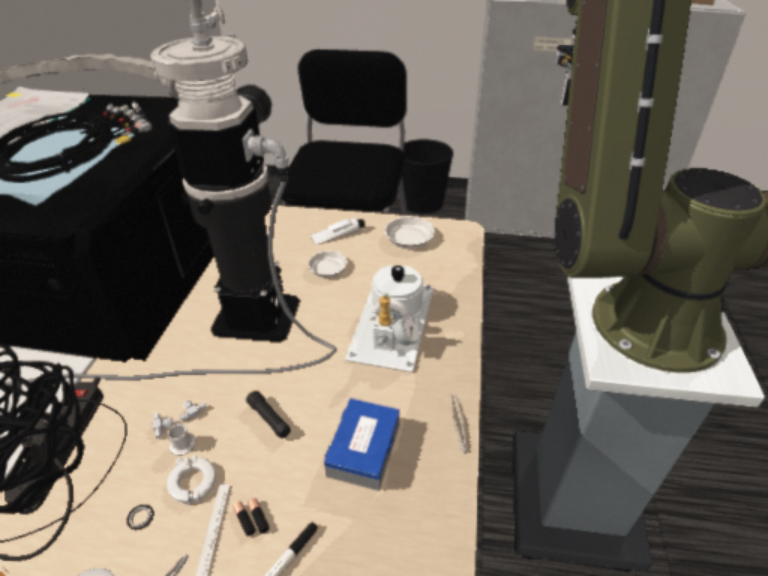

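View pics/top0.png

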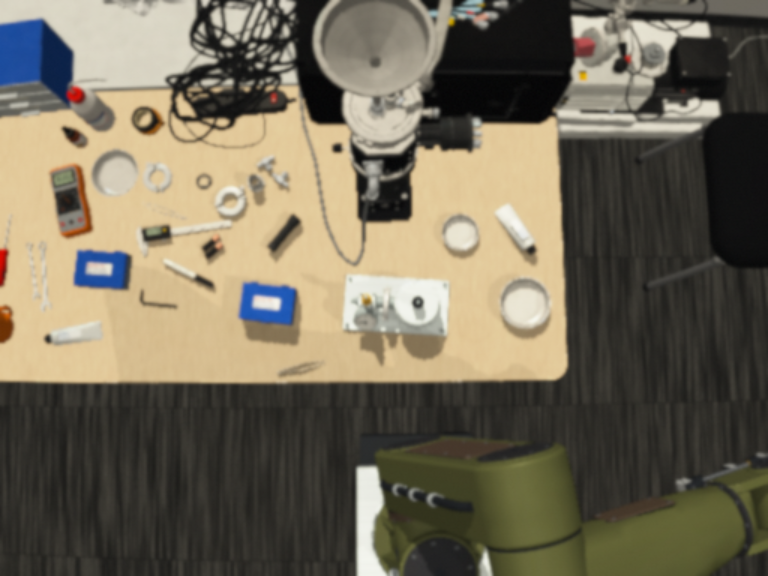

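The side picture shows the pot with its knob near (398,272), the brass valve at (384,308) and the large dish at (410,232). In the top picture the knob is at (418,302), the valve at (367,300), the large dish at (525,304) and the small dish at (461,235). All of these are in 1.5x pixels.

```bash
cat > m.py <<'E'
from h import *
def tri(a,b):
    (o1,d1),(o2,d2)=a,b; d1=d1/np.linalg.norm(d1);d2=d2/np.linalg.norm(d2)
    t=np.linalg.lstsq(np.stack([d1,-d2],1),o2-o1,rcond=None)[0]
    p,q=o1+t[0]*d1,o2+t[1]*d2; return (p+q)/2,np.linalg.norm(p-q)
def blob(m,box):
    k=np.zeros_like(m);x0,y0,x1,y1=box;k[y0:y1,x0:x1]=m[y0:y1,x0:x1]
    n,l,s,c=cv2.connectedComponentsWithStats(k.astype(np.uint8))
    i=1+np.argmax(s[1:,4]); return c[i],s[i],l==i
E
python3 - <<'E'
from m import *
S=np.load("side0.npy",allow_pickle=True).item();T=np.load("top0.npy",allow_pickle=True).item()
bx={"S":(235,170,295,250),"T":(225,180,305,230)}
R={}
for n,c in(("S",S),("T",T)):
    hsv=cv2.cvtColor(c["frame"],cv2.COLOR_RGB2HSV); 
    brass=(hsv[...,1]>110)&(hsv[...,0]>8)&(hsv[...,0]<35)
    dark=hsv[...,2]<70
    bb=(245,185,270,225) if n=="S" else (236,190,256,212)
    kb=(255,172,276,192) if n=="S" else (268,190,292,212)
    R[n]=[(ray(c,*blob(m,b)[0]),blob(m,b)[:2]) for m,b in((brass,bb),(dark,kb))]
    for r in R[n]: print(n,r[1][0].round(1),r[1][1])
print("nut",tri(R["S"][0][0],R["T"][0][0]));print("knob",tri(R["S"][1][0],R["T"][1][0]))
# plate & dish by cloud
for n,c in(("S",S),("T",T)):
    P=cloud(c); np.save(n+"P.npy",P)
    def near(x,y,r,z0,z1): 
        q=P.reshape(-1,3); k=(np.hypot(q[:,0]-x,q[:,1]-y)<r)&(q[:,2]>z0)&(q[:,2]<z1); return q[k]
    kn=tri(R["S"][1][0],R["T"][1][0])[0]
    q=near(*kn[:2],60,55,75); print(n,"cover",len(q),cv2.minEnclosingCircle(q[:,:2].astype(np.float32)),np.median(q[:,2]))
    q=near(*kn[:2],20,76,110); print(n,"knob",len(q),q.mean(0),q[:,2].max())
    d=onz(T,525/1.5,304/1.5,20); q=near(*d[:2],80,8,40); print(n,"dish",len(q),cv2.minEnclosingCircle(q[:,:2].astype(np.float32)),np.percentile(q[:,2],[50,95]),d)
    q=near(*d[:2],30,-20,40); print(n,"floor z",np.median(q[:,2]))
    nt=tri(R["S"][0][0],R["T"][0][0])[0]
    q=near(*nt[:2],14,90,150); print(n,"valve",len(q),q.mean(0) if len(q) else 0,np.sort(q[:,2])[-5:])
a=cv2.resize(S["frame"][165:260,220:310],None,fx=6,fy=6,interpolation=cv2.INTER_CUBIC)
b=cv2.resize(T["frame"][175:235,222:308],None,fx=6,fy=6,interpolation=cv2.INTER_CUBIC)
o=np.zeros((570,540+0,3),np.uint8)
save("crop_s.png",a,1);save("crop_t.png",b,1)
E
```

```text
S [256.  207.4] [253 198   8  19 111]
S [264.8 182.3] [261 178   8  10  55]
T [244. 200.] [242 198   5   5  21]
T [277.7 202.7] [276 201   5   4   6]
nut (array([515.220716  , 133.55114396,  86.09954402]), np.float64(2.738132130832572))
knob (array([506.22393784,  25.67019256,  85.41988325]), np.float64(3.581481910273766))
S cover 576 ((507.4195861816406, 27.48420524597168), 50.29093933105469) 70.88086481551403
S knob 80 [506.71075323  30.43777039  92.37601798] 99.17085078354035
S dish 221 ((513.2703857421875, -219.7061767578125), 60.383819580078125) [15.79537757 21.87328122] [ 509.15975936 -221.7416318    20.        ]
S floor z 0.6596834638000928
S valve 81 [514.30805149 138.81191592 110.66039508] [128.01034279 128.54836592 129.76053454 130.05709646 130.83856669]
T cover 558 ((506.17034912109375, 29.887990951538086), 55.561336517333984) 70.74581901170586
T knob 62 [506.65394386  24.69124883  94.30926273] 105.56177828840669
T dish 312 ((510.25640869140625, -222.68519592285156), 78.51155090332031) [17.00020317 26.87567461] [ 509.15975936 -221.7416318    20.        ]
T floor z 2.9227635228918416
T valve 31 [514.71552295 133.94490417 119.57514989] [127.67486982 128.93156587 129.34627033 130.15217622 131.20893441]
```

View pics/crop_s.png

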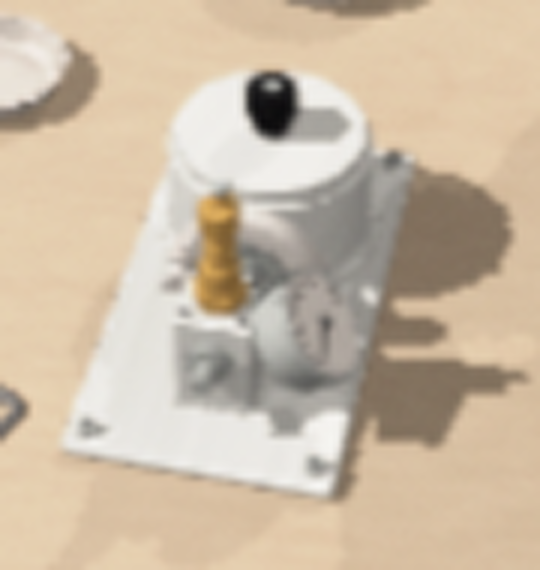

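View pics/crop_t.png

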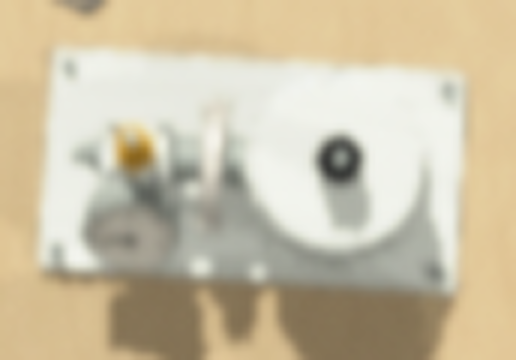

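The side crop shows the nut centred near (219,211) and the knob near (272,104). In the top crop the nut is near (133,147) and the knob top near (340,159). I'll refine these centres.

Run:
```python
from m import *
S=np.load("side0.npy",allow_pickle=True).item();T=np.load("top0.npy",allow_pickle=True).item()
s=lambda x,y:((x+.5)/6-.5+220,(y+.5)/6-.5+165); t=lambda x,y:((x+.5)/6-.5+222,(y+.5)/6-.5+175)
for nm,a,b,zs in(("nut",s(219,211),t(133,147),(111,115)),("knob",s(272,104),t(340,159),(89,97))):
    print(nm,tri(ray(S,*a),ray(T,*b)),onz(S,*a,zs[0]).round(1),onz(T,*b,zs[1]).round(1))
# dish by bright low-sat ellipse in both
for n,c,b in(("S",S,(255,138,295,168)),("T",T,(330,180,372,226))):
    hsv=cv2.cvtColor(c["frame"],cv2.COLOR_RGB2HSV); m=(hsv[...,1]<60)&(hsv[...,2]>90)
    ce,st,k=blob(m,b); h=cv2.convexHull(np.argwhere(k)[:,::-1].astype(np.float32)); e=cv2.fitEllipse(h)
    print(n,st,e,onz(c,*e[0],20).round(1),onz(c,*ce,15).round(1))
P=np.load("SP.npy");P2=np.load("TP.npy")
for q in(P,P2):
    q=q.reshape(-1,3);k=(abs(q[:,0]-510)<75)&(abs(q[:,1]-80)<140)&(q[:,2]>4)&(q[:,2]<14);r=cv2.minAreaRect(q[k][:,:2].astype(np.float32));print("plate",r)
```

```text
nut (array([514.9865884 , 133.68344817, 113.18380048]), np.float64(2.470074573973615)) [516.6 131.2 111. ] [513.5 133.6 115. ]
knob (array([508.70859026,  23.63019613,  85.42492247]), np.float64(1.6206828141578336)) [507.3  28.1  89. ] [508.3  24.2  97. ]
S [255 142  35  24 639] ((272.4811706542969, 152.54519653320312), (25.078533172607422, 35.83683776855469), 92.88284301757812) [ 513.8 -224.    20. ] [ 514.1 -225.1   15. ]
T [333 184  35  35 960] ((349.769775390625, 201.4209442138672), (34.4583625793457, 35.276611328125), 160.2293701171875) [ 513.4 -221.1   20. ] [ 513.9 -222.2   15. ]
plate ((510.27398681640625, 72.20372009277344), (234.45846557617188, 125.1797866821289), 85.85013580322266)
plate ((509.9544982910156, 78.83294677734375), (149.8516387939453, 277.10205078125), 0.0006215990288183093)
```

Emit:
{"name": "servo_tool", "arguments": {
  "motion": [
    [[0.1,0.1,0,0,0,0,0.6],[0.4,0.5,0,0,0,-0.2,0.6],[0.4,0.5,0,0,0,-0.2,0.6],[0.4,0.5,0,0,0,-0.2,0.6],[0.4,0.5,0,0,0,-0.2,0.6],[0.4,0.5,0,0,0,-0.2,0.6],[0.4,0.5,0,0,0,-0.2,0.6],[0.4,0.5,0,0,0,-0.2,0.6],[0.4,0.5,0,0,0,-0.2,0.6],[0.4,0.5,0,0,0,-0.2,0.6]]
  ],
  "newtons": 15
}}

```text
clock: 1.1
eef_pos: [343.5, -281.4, 205.3]
eef_rot: [3.142, 0.0, -0.364]
wrist_force: [0.2, -0.2, 0.2]
finger_gap: 37.3
finger_force: 0.0
```

Emit:
{"name": "servo_tool", "arguments": {
  "motion": [
    [[0.343,0.829,0,0,0,-0.06,0.6],[0.343,0.829,0,0,0,-0.06,0.6],[0.343,0.829,0,0,0,-0.06,0.6],[0.343,0.829,0,0,0,-0.06,0.6],[0.343,0.829,0,0,0,-0.06,0.6],[0.343,0.829,0,0,0,-0.06,0.6],[0.343,0.829,0,0,0,-0.06,0.6],[0.343,0.829,0,0,0,-0.06,0.6],[0.343,0.829,0,0,0,-0.06,0.6],[0.343,0.829,0,0,0,-0.06,0.6]]
  ]
}}

```text
clock: 2.1
eef_pos: [516.6, 136.3, 204.7]
eef_rot: [3.141, 0.001, -0.55]
wrist_force: [0.6, -0.1, -0.2]
finger_gap: 37.3
finger_force: 0.0
```

Emit:
{"name": "servo_tool", "arguments": {
  "motion": [
    [[0,0,-0.07,0,0,0,0.6],[0,0,-0.13,0,0,0,0.6],[0,0,-0.13,0,0,0,0.6],[0,0,-0.13,0,0,0,0.6]]
  ]
}}

```text
clock: 2.5
eef_pos: [515.8, 132.5, 141.2]
eef_rot: [3.141, 0.0, -0.554]
wrist_force: [-0.2, 0.5, 0.6]
finger_gap: 37.4
finger_force: 0.0
```

Run:
```python
from h import *
S=cam("side");T=cam("top"); s=manip.read_state();print(s["eef_pos"],s["eef_rot"],s["joints"])
a=cv2.resize(S["frame"][110:230,195:305],None,fx=4,fy=4,interpolation=cv2.INTER_CUBIC)
b=cv2.resize(T["frame"][145:265,190:290],None,fx=4,fy=4,interpolation=cv2.INTER_CUBIC)
save("ab.png",np.hstack([a,b[:480,:360]]),1)
```

```text
[516.34799456 133.07528842 142.26355015] [-3.13996526e+00 -1.85530079e-03 -5.53029354e-01] [ 1.83562281e-01  3.22307653e-01  1.64526829e+00 -4.43023106e-05
  1.17154915e+00  2.30740362e+00]
```

View pics/ab.png

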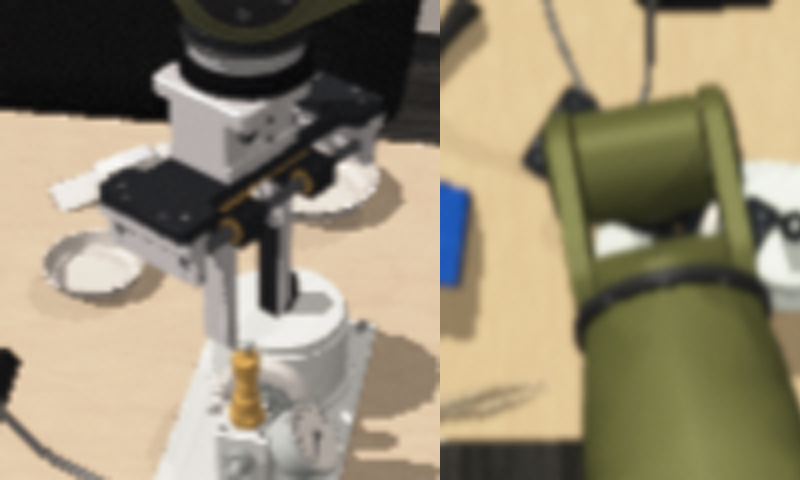

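Emit:
{"name": "servo_tool", "arguments": {
  "motion": [
    [[0,0,-0.03,0,0,0,0.6],[0,0,-0.06,0,0,0,0.6],[0,0,-0.08,0,0,0,0.6],[0,0,-0.095,0,0,0,0.6],[0,0,-0.095,0,0,0,0.6],[0,0,-0.095,0,0,0,0.6],[0,0,-0.095,0,0,0,0.6]]
  ]
}}

```text
clock: 3.3
eef_pos: [515.8, 133.7, 93.7]
eef_rot: [-3.141, -0.001, -0.552]
wrist_force: [-0.5, 0.4, -0.5]
finger_gap: 37.4
finger_force: 0.0
```

Emit:
{"name": "servo_tool", "arguments": {
  "motion": [
    [[0,0,0,0,0,0,0.7],[0,0,0,0,0,0,0.75],[0,0,0,0,0,0,0.78]]
  ],
  "newtons": 6
}}

```text
clock: 3.6
eef_pos: [515.5, 133.7, 93.1]
eef_rot: [-3.141, -0.0, -0.552]
wrist_force: [0.7, 1.4, -1.1]
finger_gap: 21.6
finger_force: 0.0
```

Emit:
{"name": "servo_tool", "arguments": {
  "motion": [
    [[0,0,0,0,0,0,0.85],[0,0,0,0,0,0,1],[0,0,0,0,0,0,1],[0,0,0,0,0,0,1]]
  ],
  "newtons": 6
}}

```text
clock: 4.0
eef_pos: [515.6, 133.8, 93.1]
eef_rot: [-3.141, -0.0, -0.552]
wrist_force: [2.0, 3.1, 0.4]
finger_gap: 18.4
finger_force: 6.0
```

Emit:
{"name": "servo_tool", "arguments": {
  "motion": [
    [[0.001,0.0017,0,0,0,0,1],[0.001,0.0017,0,0,0,0,1],[0.001,0.0017,0,0,0,0,1]]
  ]
}}

```text
clock: 4.3
eef_pos: [515.9, 134.4, 93.0]
eef_rot: [3.141, -0.0, -0.552]
wrist_force: [0.4, -0.8, 3.2]
finger_gap: 18.3
finger_force: 6.0
```

Emit:
{"name": "servo_tool", "arguments": {
  "motion": [
    [[0,0,0,0,0,0,1],[0,0,0,0,0,0,1],[0,0,0.0003,0,0,0.03,1],[0,0,0.0006,0,0,0.07,1],[0,0,0.0009,0,0,0.11,1],[0,0,0.0012,0,0,0.15,1],[0,0,0.0015,0,0,0.19,1],[0,0,0.0018,0,0,0.23,1],[0,0,0.002,0,0,0.255,1],[0,0,0.002,0,0,0.255,1]]
  ],
  "newtons": 18
}}

```text
clock: 5.3
eef_pos: [515.9, 134.1, 93.8]
eef_rot: [3.141, 0.0, 0.25]
wrist_force: [-0.8, -3.4, 1.8]
finger_gap: 17.6
finger_force: 18.0
```

```bash
python3 -c "
from h import *
s=manip.read_state();print(s['eef_pos'],s['eef_rot'],s['wrist_force'],s['moment'],s['joints'][5])"
```

```text
[515.87811219 134.13474625  93.83220312] [3.14105450e+00 4.36288745e-04 2.50211925e-01] [-0.84811666 -3.42260898  1.7552063 ] [-0.68627205  0.01599499  0.06625747] 1.5068416364195203
```

Emit:
{"name": "servo_tool", "arguments": {
  "motion": [
    [[0,-0.001,0.0003,0,0,0.03,1],[0,-0.001,0.0006,0,0,0.07,1],[0,-0.001,0.0009,0,0,0.11,1],[0,-0.001,0.0012,0,0,0.15,1],[0,-0.001,0.0015,0,0,0.19,1],[0,-0.001,0.0018,0,0,0.23,1],[0,-0.001,0.002,0,0,0.255,1],[0,-0.001,0.002,0,0,0.255,1]]
  ]
}}

```text
clock: 6.1
eef_pos: [516.1, 133.7, 94.9]
eef_rot: [3.141, 0.0, 1.049]
wrist_force: [1.1, -3.2, 2.2]
finger_gap: 17.6
finger_force: 18.0
```

```bash
python3 -c "
from h import *
s=manip.read_state();print(s['eef_pos'],s['eef_rot'],s['wrist_force'],s['moment'],s['joints'][5])"
```

```text
[516.10800212 133.73261661  94.9368061 ] [3.14104573e+00 1.79649023e-04 1.04896119e+00] [ 1.07956043 -3.16749314  2.16936589] [-0.89638485 -0.36861682  0.0397013 ] 0.7071912179569314
```

Emit:
{"name": "servo_tool", "arguments": {
  "motion": [
    [[0,-0.001,0.0003,0,0,0.03,1],[0,-0.001,0.0006,0,0,0.07,1],[0,-0.001,0.0009,0,0,0.11,1],[0,-0.001,0.0012,0,0,0.15,1],[0,-0.001,0.0015,0,0,0.19,1],[0,-0.001,0.0018,0,0,0.23,1],[0,-0.001,0.002,0,0,0.255,1],[0,-0.001,0.002,0,0,0.255,1]]
  ]
}}

```text
clock: 6.9
eef_pos: [516.4, 133.5, 96.0]
eef_rot: [3.141, 0.0, 1.849]
wrist_force: [4.4, -3.1, -0.5]
finger_gap: 17.6
finger_force: 18.0
```

```bash
python3 -c "
from h import *
s=manip.read_state();print(s['eef_pos'],s['eef_rot'],s['wrist_force'],s['moment'],s['joints'][5])"
```

```text
[516.36295699 133.46711306  96.03710663] [3.14054698e+00 2.33568756e-04 1.84855978e+00] [ 4.35640747 -3.0777951  -0.46079617] [-0.44941814 -0.88662296  0.00755998] -0.09336153700903105
```

Emit:
{"name": "servo_tool", "arguments": {
  "motion": [
    [[0.001,-0.001,0.0003,0,0,0.03,1],[0.001,-0.001,0.0006,0,0,0.07,1],[0.001,-0.001,0.0009,0,0,0.11,1],[0.001,-0.001,0.0012,0,0,0.15,1],[0.001,-0.001,0.0015,0,0,0.19,1],[0.001,-0.001,0.0018,0,0,0.23,1],[0.001,-0.001,0.002,0,0,0.255,1],[0.001,-0.001,0.002,0,0,0.255,1]]
  ]
}}

```text
clock: 7.7
eef_pos: [516.8, 133.3, 97.0]
eef_rot: [3.141, 0.001, 2.649]
wrist_force: [4.5, 0.5, 0.7]
finger_gap: 17.7
finger_force: 18.0
```

```bash
python3 -c "
from h import *
s=manip.read_state();print(s['eef_pos'],s['eef_rot'],s['wrist_force'],s['moment'],s['joints'][5])"
```

```text
[516.77474418 133.32903903  97.04232533] [3.14063022e+00 5.48701425e-04 2.64883829e+00] [4.49425889 0.49435073 0.74743894] [ 0.20477147 -1.04960144 -0.00523511] -0.8946039585320458
```

Emit:
{"name": "servo_tool", "arguments": {
  "motion": [
    [[0.0005,0,0,0,0,0.03,1],[0.0005,0,0,0,0,0.06,1],[0.0005,0,0,0,0,0.09,1],[0.0005,0,0,0,0,0.1,1],[0.0005,0,0,0,0,0.1,1]]
  ]
}}

```text
clock: 8.2
eef_pos: [516.5, 133.4, 96.8]
eef_rot: [3.141, -0.0, 2.962]
wrist_force: [2.5, 2.6, -0.1]
finger_gap: 17.9
finger_force: 18.0
```

```bash
python3 -c "
from h import *
s=manip.read_state();print(s['eef_pos'],s['eef_rot'],s['wrist_force'],s['moment'],s['joints'][5])"
```

```text
[516.52927657 133.35678656  96.77153726] [ 3.14117141e+00 -4.44783918e-04  2.96161432e+00] [ 2.51959322  2.64624871 -0.06687481] [ 0.39460733 -0.56334073 -0.18288536] -1.2073953866631075
```

Emit:
{"name": "servo_tool", "arguments": {
  "motion": [
    [[0,0,0,0,0,0,0.6],[0,0,0,0,0,0,0.6],[0,0,0,0,0,0,0.6],[0,0,0.03,0,0,0,0.6],[0,0,0.07,0,0,0,0.6],[0,0,0.1,0,0,0,0.6],[0,0,0.1,0,0,0,1],[0,0,0.1,0,0,0,1],[0,0,0.1,0,0,0,1],[0,0,0.1,0,0,0,1]]
  ]
}}

```text
clock: 9.2
eef_pos: [516.3, 132.9, 146.1]
eef_rot: [-3.141, -0.001, 2.966]
wrist_force: [0.3, 0.7, 0.5]
finger_gap: 8.4
finger_force: 0.0
```

Run:
```python
from h import *
s=manip.read_state();print(s['eef_pos'],s['eef_rot'],s['wrist_force'],s["finger_gap"])
S=cam("side")
save("c2.png",cv2.resize(S["frame"][150:240,215:305],None,fx=6,fy=6,interpolation=cv2.INTER_CUBIC),1)
```

```text
[516.33193146 132.94815338 146.05226705] [-3.14106655e+00 -1.33931167e-03  2.96634841e+00] [0.2737859  0.70856337 0.50852414] 8.43570670616961
```

View pics/c2.png

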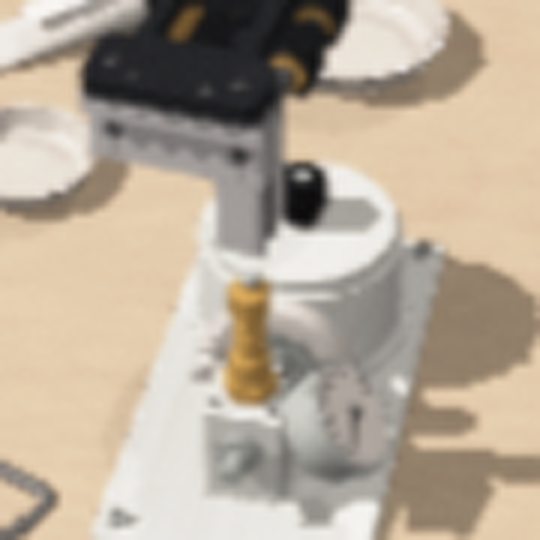

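The nut has visibly climbed and the closing fingers are straight above the pin at about (245,265). The needle on the dial still stands at its starting place, around (355,415).

Emit:
{"name": "servo_tool", "arguments": {
  "motion": [
    [[0,0,0,0,0,0,1],[0,0,0,0,0,0,1],[0,0,-0.01,0,0,0,1],[0,0,-0.02,0,0,0,1],[0,0,-0.026,0,0,0,1],[0,0,-0.026,0,0,0,1],[0,0,-0.026,0,0,0,1]]
  ]
}}

```text
clock: 9.95
eef_pos: [516.7, 133.0, 133.9]
eef_rot: [-3.142, -0.0, 2.967]
wrist_force: [0.2, -0.2, 0.2]
finger_gap: 0.4
finger_force: 0.0
```

Emit:
{"name": "servo_tool", "arguments": {
  "motion": [
    [[0,0,-0.002,0,0,0,1],[0,0,-0.004,0,0,0,1],[0,0,-0.006,0,0,0,1],[0,0,-0.006,0,0,0,1],[0,0,-0.006,0,0,0,1]]
  ]
}}

```text
clock: 10.45
eef_pos: [516.7, 133.0, 131.0]
eef_rot: [3.142, -0.0, 2.967]
wrist_force: [-0.4, -0.4, 0.0]
finger_gap: 0.7
finger_force: 0.0
```

Emit:
{"name": "servo_tool", "arguments": {
  "motion": [
    [[0,0,-0.002,0,0,0,1],[0,0,-0.004,0,0,0,1],[0,0,-0.006,0,0,0,1],[0,0,-0.006,0,0,0,1]]
  ]
}}

```text
clock: 10.85
eef_pos: [516.8, 133.0, 128.2]
eef_rot: [3.141, 0.0, 2.967]
wrist_force: [-0.6, 0.1, 4.8]
finger_gap: 0.6
finger_force: 2.5
```

Emit:
{"name": "servo_tool", "arguments": {
  "motion": [
    [[0,0,-0.001,0,0,0,1],[0,0,-0.002,0,0,0,1],[0,0,-0.0028,0,0,0,1],[0,0,-0.0028,0,0,0,1],[0,0,-0.0028,0,0,0,1]]
  ]
}}

```text
clock: 11.35
eef_pos: [516.9, 133.1, 127.0]
eef_rot: [3.141, 0.001, 2.967]
wrist_force: [-1.5, -0.7, 6.4]
finger_gap: 0.6
finger_force: 3.1
```

Emit:
{"name": "servo_tool", "arguments": {
  "motion": [
    [[0,0,-0.0008,0,0,0,1],[0,0,-0.0008,0,0,0,1],[0,0,-0.0008,0,0,0,1],[0,0,-0.0008,0,0,0,1],[0,0,-0.0008,0,0,0,1],[0,0,-0.0008,0,0,0,1],[0,0,-0.0008,0,0,0,1],[0,0,-0.0008,0,0,0,1],[0,0,-0.0008,0,0,0,1],[0,0,-0.0008,0,0,0,1]]
  ]
}}

```text
clock: 12.35
eef_pos: [516.9, 133.1, 126.7]
eef_rot: [3.141, 0.001, 2.967]
wrist_force: [-0.7, -0.2, 5.7]
finger_gap: 0.3
finger_force: 3.2
```

Emit:
{"name": "servo_tool", "arguments": {
  "motion": [
    [[0,0,0,0,0,0,1],[0,0,0,0,0,0,1],[0,0,0,0,0,0,1],[0,0,0,0,0,0,1],[0,0,0,0,0,0,1],[0,0,0,0,0,0,1],[0,0,0,0,0,0,1],[0,0,0,0,0,0,1],[0,0,0,0,0,0,1],[0,0,0,0,0,0,1]]
  ]
}}

```text
clock: 13.35
eef_pos: [516.9, 133.1, 126.6]
eef_rot: [3.141, 0.001, 2.967]
wrist_force: [-2.3, 0.4, 6.2]
finger_gap: 0.4
finger_force: 3.2
```

Run:
```python
from h import *
S=cam("side");T=cam("top")
a=cv2.resize(S["frame"][185:240,250:300],None,fx=10,fy=10,interpolation=cv2.INTER_CUBIC)
save("c3.png",a,1)
```

```text
(no output)
```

View pics/c3.png

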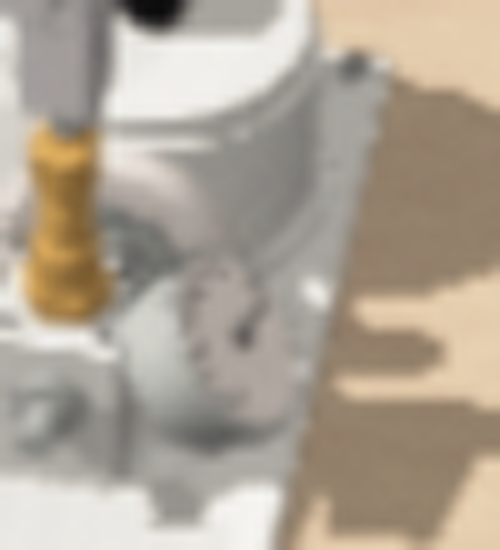

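The needle now points from the hub (243,340) to the upper right (258,290), which is the air end in this view. I'll hold the pin longer and check that the needle has stopped.

Emit:
{"name": "servo_tool", "arguments": {
  "motion": [
    [[0,0,-0.0004,0,0,0,1],[0,0,-0.0004,0,0,0,1],[0,0,-0.0004,0,0,0,1],[0,0,-0.0004,0,0,0,1],[0,0,-0.0004,0,0,0,1],[0,0,-0.0004,0,0,0,1],[0,0,-0.0004,0,0,0,1],[0,0,-0.0004,0,0,0,1],[0,0,-0.0004,0,0,0,1],[0,0,-0.0004,0,0,0,1]]
  ]
}}

```text
clock: 14.45
eef_pos: [516.9, 133.1, 126.4]
eef_rot: [3.141, 0.001, 2.967]
wrist_force: [-1.3, 0.7, 5.1]
finger_gap: 0.7
finger_force: 3.3
```

Emit:
{"name": "servo_tool", "arguments": {
  "motion": [
    [[0,0,0,0,0,0,1],[0,0,0,0,0,0,1],[0,0,0,0,0,0,1],[0,0,0,0,0,0,1],[0,0,0,0,0,0,1],[0,0,0,0,0,0,1],[0,0,0,0,0,0,1],[0,0,0,0,0,0,1],[0,0,0,0,0,0,1],[0,0,0,0,0,0,1]]
  ]
}}

```text
clock: 15.45
eef_pos: [516.9, 133.0, 126.4]
eef_rot: [3.141, 0.001, 2.966]
wrist_force: [-2.3, -0.1, 6.7]
finger_gap: 0.2
finger_force: 3.3
```

Run:
```python
from h import *
S=cam("side"); old=np.load("side0.npy",allow_pickle=True).item()["frame"]
p=cv2.resize(cv2.imread("pics/c3.png")[...,::-1],(50,55),interpolation=cv2.INTER_AREA)
b=S["frame"][185:240,250:300]
reg=np.s_[26:43,18:30]
g=lambda x:x.astype(int).mean(-1).round().astype(int)
print(abs(g(b)-g(p))[reg].max(), abs(g(old[185:240,250:300])-g(b))[reg].max())
print(g(b)[reg]); print(g(p)[reg])
```

```text
5 39
[[130 144 145 144 153 153 141 142 145 144 152 161]
 [144 142 142 147 146 163 150 134 141 155 162 165]
 [151 139 154 163 164 165 150 132 147 162 164 169]
 [141 128 144 164 167 166 163 147 142 160 161 167]
 [142 145 162 168 167 166 159 138 133 157 156 162]
 [142 145 165 167 166 159 143 125 142 163 159 159]
 [147 150 163 165 161 142 115 130 161 167 158 154]
 [160 159 160 164 157 123  98 134 164 166 163 161]
 [173 149 146 164 163 137 112 142 164 166 159 153]
 [163 137 143 163 165 158 154 161 165 166 162 158]
 [168 150 155 161 166 165 164 165 167 166 167 174]
 [170 154 142 153 164 167 167 166 167 166 166 173]
 [165 154 143 154 159 161 161 166 168 166 165 157]
 [156 148 142 139 143 145 148 165 167 166 164 154]
 [143 138 136 134 135 136 151 164 166 166 160 151]
 [134 128 122 122 129 141 153 159 160 157 149 147]
 [119 113 109 106 109 114 124 134 139 136 141 152]]
[[130 143 143 143 151 152 142 140 144 145 152 162]
 [145 143 143 148 149 161 149 135 141 154 160 166]
 [151 140 151 162 164 164 151 136 146 161 164 170]
 [142 131 146 164 167 166 161 146 144 159 161 169]
 [142 142 160 167 167 165 158 139 136 156 158 163]
 [144 146 163 167 166 158 141 128 142 160 158 158]
 [149 150 163 166 160 141 119 131 159 166 159 155]
 [161 157 159 165 155 124 102 134 164 167 162 160]
 [172 150 147 163 160 137 117 143 164 167 159 154]
 [165 140 144 163 165 159 152 161 166 166 162 158]
 [167 151 152 159 164 166 165 165 165 167 168 172]
 [170 155 144 153 164 165 166 167 165 167 167 172]
 [165 152 144 152 159 160 161 166 167 166 165 158]
 [154 148 142 141 143 145 150 164 168 168 163 153]
 [145 139 136 134 135 139 152 164 166 166 159 152]
 [133 127 123 122 127 138 150 157 159 155 149 150]
 [119 113 109 106 108 115 124 134 138 136 142 152]]
```

Emit:
{"name": "servo_tool", "arguments": {
  "motion": [
    [[0,0,0.004,0,0,0,1],[0,0,0.02,0,0,0,1],[0,0,0.06,0,0,0,0.9],[0,0,0.1,0,0,0,0.6],[-0.008,-0.06,0.1,0,0,0,0.6],[-0.0164,-0.14,0.1,0,0,0,0.6],[-0.0164,-0.218,0.1,0,0,0,0.6],[-0.0164,-0.218,0.1,0,0,0,0.6],[-0.0164,-0.218,0.1,0,0,0,0.6],[-0.0164,-0.218,0.1,0,0,0,0.6]]
  ]
}}

```text
clock: 16.5
eef_pos: [508.5, 24.8, 176.0]
eef_rot: [3.141, -0.0, 2.967]
wrist_force: [0.2, 0.6, -0.3]
finger_gap: 37.3
finger_force: 0.0
```

Emit:
{"name": "servo_tool", "arguments": {
  "motion": [
    [[0,0,-0.05,0,0,0,0.6],[0,0,-0.1,0,0,0,0.6],[0,0,-0.15,0,0,0,0.6],[0,0,-0.18,0,0,0,0.6],[0,0,-0.18,0,0,0,0.6],[0,0,-0.18,0,0,0,0.6]]
  ]
}}

```text
clock: 17.1
eef_pos: [508.7, 24.8, 86.4]
eef_rot: [3.142, 0.0, 2.968]
wrist_force: [-0.5, 0.1, 0.0]
finger_gap: 37.3
finger_force: 0.0
```

Emit:
{"name": "servo_tool", "arguments": {
  "motion": [
    [[0,0,-0.012,0,0,0,0.6],[0,0,-0.022,0,0,0,0.6],[0,0,-0.022,0,0,0,0.65],[0,0,-0.022,0,0,0,0.7],[0,0,-0.022,0,0,0,0.75],[0,0,-0.022,0,0,0,0.8],[0,0,-0.022,0,0,0,1],[0,0,-0.022,0,0,0,1]]
  ],
  "newtons": 6
}}

```text
clock: 17.9
eef_pos: [508.6, 24.0, 75.2]
eef_rot: [3.142, 0.0, 2.967]
wrist_force: [-0.3, -0.3, 1.5]
finger_gap: 24.5
finger_force: 6.0
```

Emit:
{"name": "servo_tool", "arguments": {
  "motion": [
    [[0,0,0,0,0,0,1],[0,0,0,0,0,0,1],[0,0,0.01,0,0,0,1],[0,0,0.03,0,0,0,1],[0,0,0.05,0,0,0,1],[0,0,0.08,0,0,0,1],[0,0,0.11,0,0,0,1],[0,0,0.13,0,0,0,1],[0,0,0.13,0,0,0,1],[0,0,0.13,0,0,0,1]]
  ],
  "newtons": 30
}}

```text
clock: 18.9
eef_pos: [508.3, 24.0, 139.8]
eef_rot: [-3.142, -0.0, 2.967]
wrist_force: [-0.7, 1.1, -2.8]
finger_gap: 24.6
finger_force: 30.0
```

Emit:
{"name": "servo_tool", "arguments": {
  "motion": [
    [[0.001,-0.03,0,0,0,0,1],[0.003,-0.09,0,0,0,0,1],[0.005,-0.16,0,0,0,0,1],[0.006,-0.23,0,0,0,0,1],[0.008,-0.3,0,0,0,0,1],[0.01,-0.37,0,0,0,0,1],[0.011,-0.43,0,0,0,0,1],[0.012,-0.475,0,0,0,0,1],[0.012,-0.493,0,0,0,0,1],[0.012,-0.493,0,0,0,0,1]]
  ]
}}

```text
clock: 19.9
eef_pos: [514.0, -223.4, 139.3]
eef_rot: [3.141, -0.001, 2.965]
wrist_force: [0.0, -0.3, -3.9]
finger_gap: 24.2
finger_force: 30.0
```

Emit:
{"name": "servo_tool", "arguments": {
  "motion": [
    [[0,0,-0.02,0,0,0,1],[0,0,-0.05,0,0,0,1],[0,0,-0.08,0,0,0,1],[0,0,-0.1,0,0,0,1],[0,0,-0.12,0,0,0,1],[0,0,-0.13,0,0,0,1],[0,0,-0.13,0,0,0,1],[0,0,-0.13,0,0,0,1]]
  ]
}}

```text
clock: 20.7
eef_pos: [514.7, -222.5, 75.3]
eef_rot: [-3.141, 0.001, 2.967]
wrist_force: [-0.7, -0.0, -2.3]
finger_gap: 24.2
finger_force: 30.0
```

Run:
```python
from h import *
s=manip.read_state();print(s['eef_pos'],s['wrist_force'],s['moment'])
S=cam("side")
save("c4.png",cv2.resize(S["frame"][80:190,210:320],None,fx=5,fy=5,interpolation=cv2.INTER_CUBIC),1)
```

```text
[ 514.72236264 -222.52653715   75.34171303] [-0.66021578 -0.00615015 -2.30053218] [ 0.01359293 -0.20163658  0.00335764]
```

View pics/c4.png

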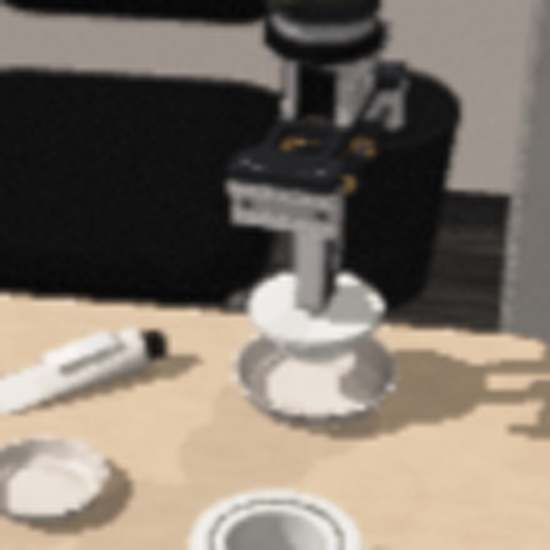

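The lid hangs level and centred over the large dish: cover at (315,312), dish centre at (315,378).

Emit:
{"name": "servo_tool", "arguments": {
  "motion": [
    [[0,0,-0.015,0,0,0,1],[0,0,-0.03,0,0,0,1],[0,0,-0.045,0,0,0,1],[0,0,-0.06,0,0,0,1],[0,0,-0.068,0,0,0,1],[0,0,-0.074,0,0,0,1],[0,0,-0.074,0,0,0,1],[0,0,-0.074,0,0,0,1]]
  ]
}}

```text
clock: 21.55
eef_pos: [514.6, -222.5, 38.1]
eef_rot: [-3.141, 0.0, 2.967]
wrist_force: [-0.5, 0.3, -2.9]
finger_gap: 24.1
finger_force: 30.0
```

Emit:
{"name": "servo_tool", "arguments": {
  "motion": [
    [[0,0,-0.002,0,0,0,1],[0,0,-0.004,0,0,0,1],[0,0,-0.005,0,0,0,1],[0,0,-0.005,0,0,0,1],[0,0,-0.005,0,0,0,1]]
  ]
}}

```text
clock: 22.05
eef_pos: [514.5, -222.5, 35.5]
eef_rot: [-3.142, 0.0, 2.967]
wrist_force: [-0.1, 0.7, -3.5]
finger_gap: 23.9
finger_force: 30.0
```

Emit:
{"name": "servo_tool", "arguments": {
  "motion": [
    [[0,0,-0.001,0,0,0,1],[0,0,-0.002,0,0,0,1],[0,0,-0.003,0,0,0,1],[0,0,-0.003,0,0,0,1]]
  ]
}}

```text
clock: 22.45
eef_pos: [514.7, -222.6, 35.1]
eef_rot: [-3.141, 0.001, 2.967]
wrist_force: [-5.5, 2.7, 11.7]
finger_gap: 24.4
finger_force: 30.0
```

Emit:
{"name": "servo_tool", "arguments": {
  "motion": [
    [[0,0,0.0015,0,0,0,1],[0,0,0.0015,0,0,0,0.9],[0,0,0.0015,0,0,0,0.7],[0,0,0.0015,0,0,0,0.6],[0,0,0.0015,0,0,0,0.5],[0,0,0.0015,0,0,0,0.5],[0,0,0.0015,0,0,0,0.5]]
  ]
}}

```text
clock: 23.15
eef_pos: [514.5, -222.5, 34.6]
eef_rot: [3.142, -0.0, 2.967]
wrist_force: [-0.1, -0.5, -0.1]
finger_gap: 46.9
finger_force: 0.0
```

Emit:
{"name": "servo_tool", "arguments": {
  "motion": [
    [[0,0,0.01,0,0,0,0.5],[0,0,0.04,0,0,0,0.5],[0,0,0.1,0,0,0,0.5],[0,0,0.18,0,0,0,0.5],[0,0,0.25,0,0,0,0.5],[0,0,0.3,0,0,0,0.5],[0,0,0.3,0,0,0,0.5],[0,0,0.3,0,0,0,0.5]]
  ]
}}

```text
clock: 23.95
eef_pos: [514.5, -222.4, 185.5]
eef_rot: [-3.141, 0.001, 2.967]
wrist_force: [-0.7, -0.7, -0.1]
finger_gap: 47.2
finger_force: 0.0
```

Run:
```python
from m import *
s=manip.read_state();print(s['eef_pos'],s['wrist_force'],s["finger_gap"])
S=cam("side")
a=cv2.resize(S["frame"][120:245,215:315],None,fx=4.5,fy=4.5,interpolation=cv2.INTER_CUBIC)
save("c5.png",a,1)
P=cloud(S).reshape(-1,3)
k=(np.hypot(P[:,0]-514,P[:,1]+222)<20)&(P[:,2]>36)&(P[:,2]<75);q=P[k];print("knob",q.mean(0),q[:,2].max())
k=(np.hypot(P[:,0]-514,P[:,1]+222)<44)&(P[:,2]>26)&(P[:,2]<36);q=P[k]
A=np.c_[q[:,:2]-[514,-222],np.ones(len(q))];print("plane",np.linalg.lstsq(A,q[:,2],rcond=None)[0],len(q))
```

```text
[ 514.48605583 -222.44978233  185.51095007] [-0.66617706 -0.67870626 -0.1335921 ] 47.21682681752951
knob [ 511.60651447 -215.01039565   51.59329461] 62.121730946175376
plane [-3.02206040e-03 -4.10395289e-04  3.10222037e+01] 231
```

View pics/c5.png

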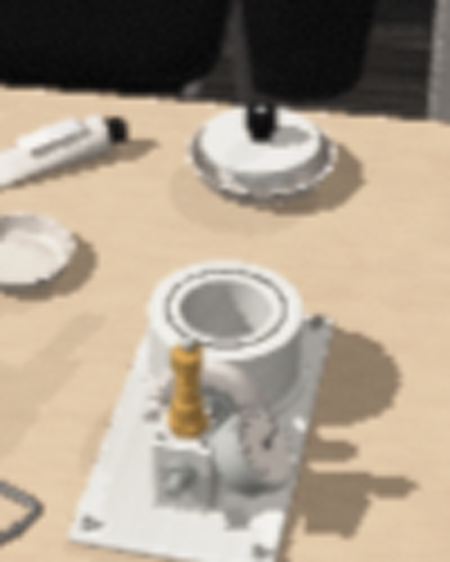

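The lid sits flat and centred in the dish at (263,145), knob up. The nut is still raised and the pin is up.

```bash
python3 -c "
from cell import manip
print(manip.sign_off())"
```

```text
the job is handed in; nothing more can be done
None
```

I backed the lock nut off to its stop, vented the pot until the needle stopped at the air end, and set the lid down flat and centred, knob up, in the large dish next to the pot; the job is handed in at about 24 s on the clock, but no verdict came back.

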